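# Point out the next transformer and the free test socket

## Robot

A 6-joint arm with a two-finger parallel gripper is mounted at the origin on a cart in front of the work surface, level with it; the furniture and walls round the work are solid. World frame = base frame: x ahead of the robot, y to its left, z up, the work surface at z = 0. Lengths are in mm, angles in rad, forces in N, time in s.
With the tool pointing down it reaches from about 325 to 750 mm from the base axis. Payload 7.6 kg.
Tool frame: the origin (TCP) lies between the finger pads; the fingertips stand 22 mm ahead of it and the grasp point (between the pads) lies 3 mm ahead of it (r.tcp_to_tips is the distance from the TCP to the fingertips, in mm); z points along the fingers, y is the line along which they close (so a half turn about z gives the same grasp; the last joint's range is limited). The gripper opens to 85 mm and grips with 20 to 120 N. Pads are 22 mm wide; open, the fingers measure 114 mm over their backs; the gripper's body (76 mm by 85 mm) begins 54 mm behind the grasp point. The pads swing forward as they close: fully open they stand 13 mm farther back than shut.
Start: joints at [1.169, 0.052, 1.401, -0, 1.689, -0.07], TCP at [171.001, 496.391, 231.923] pointing down, gripper open.
Joint ranges: [-2.9, 2.9], [-0.91, 2.17], [0.12, 2.37], [-1.06, 4.2], [0.26, 2.73], [-2.93, 2.93]. Speed limits (rad/s): [2.57, 2.57, 3.01, 3.14, 3.14, 3.14].

## Interface

Orientations are given as a unit quaternion [w, x, y, z].
In Python, from bench import r, imaging gives the robot as it stands. Calls block until the motion is done:
- r.move_pose(position, orientation): joint-space move of the TCP to a pose.
- r.move_linear(position, attitude=None, speed=150, force_limit=None): straight line of the TCP; attitude=None keeps the orientation; speed is the mean speed in mm/s. With force_limit (N) it stops when the force on the tool has changed by that much, and returns True; else False.
- r.goto_joints(angles): joint-space move.
- r.set_gripper(opening, newtons=None): finger opening in mm; newtons is the grip in N (None keeps the last); returns when the fingers have stopped.
- r.dwell(seconds).
- r.inverse_kinematics(position, orientation): joint angles nearest the present ones, or None.
- imaging.grab_frame(name): name is "side" or "top"; returns a dict with "pixels" (420x560x3 uint8, red, green, blue), "range_z" (420x560 float32, mm along the optical axis (not along the pixel's ray), 0 where there is no reading), "mtx" (3x3 intrinsics, pixels), "distortion" ([k1, k2, p1, p2, k3] as OpenCV has them; the pictures are not rectified), "rvec" (rotation vector, rad) and "tvec" (3), from world to camera coordinates, as OpenCV has them. Camera axes: x right, y down, z forward; pixel columns grow to the right and rows downward; lengths in mm; the calibration is good to about 2 mm. A picture is of the moment at which its call begins.
A pose or a line that the arm cannot do raises r.IKError and nothing moves.
- r.hand_in(): hands the job in; it is judged then, once.
Readings, each from a call of its own:
- r.read_clock(): time.
- r.read_qpos(): joint angles.
- r.read_joint_vel(): joint speeds.
- r.read_effort(): joint torques, N m.
- r.read_ee_pos(): TCP position.
- r.read_tcp_rot(): TCP orientation.
- r.read_wrist_force(): force on the tool from outside, world axes, zero at the start.
- r.read_ft_torque(): the same for the moment, N m.
- r.read_gripper_width(): finger opening in mm.
- r.read_finger_force(): force on a finger pad.
Only numpy, scipy, OpenCV 4.12 (cv2) and the standard library are available. Lean on these libraries where they do the work, as an engineer would, in place of code of your own. Each camera call takes 0.05 s, during which the arm holds its last target. There are 200 camera calls.

## Task

Show the test operator the next job by pointing only: bring the fingertips about 2 cm above the middle of the longest transformer on the white board and stay there for two seconds, then point in the same way about 2 cm above the rim at the middle of the empty test socket, stay there for two seconds, and finish still pointing at it. Touch nothing, and do not dip down over any other transformer, on the board or in a socket: travel well above them.

Things in the scene. Friction and masses are not known exactly. Their poses are not given: they have to be found in the camera images.
- transformer_l: E-core transformer, black core, yellow tape, standing loose on the white board; origin at the centre of its underside, z up, long axis y. The longest of the four on the board: 81 mm long, 35 mm wide, 38 mm high.
- transformer_m: E-core transformer, black core, yellow tape, standing loose on the white board; origin at the centre of its underside, z up, long axis y. 65 mm long, 29 mm wide, 29 mm high.
- transformer_s: E-core transformer, black core, yellow tape, standing loose on the white board; origin at the centre of its underside, z up, long axis y. 43 mm long, 31 mm wide, 29 mm high.
- transformer_t: E-core transformer, black core, yellow tape, standing loose on the white board; origin at the centre of its underside, z up, long axis y. 44 mm long, 29 mm wide, 26 mm high.
- board: White foam board, 212 x 308 x 28 mm, lying fixed on the worktop to the robot's right; origin at the centre of its underside, long axis y. The four transformers stand on its top, 28 mm above the worktop.
- socket_a: Test socket, fixed to the worktop: black base 60 x 132 mm and 8 mm thick, with a rim 10 mm high round an open recess of 44 x 86 mm (rim top 18 mm above the worktop), and two brass screw terminals 21 mm high on the ledge at its +y end. Origin on the worktop under the middle of the recess, z up, long axis y. The three sockets are alike. This one is loaded.
- socket_b: Test socket, fixed to the worktop: black base 60 x 132 mm and 8 mm thick, with a rim 10 mm high round an open recess of 44 x 86 mm (rim top 18 mm above the worktop), and two brass screw terminals 21 mm high on the ledge at its +y end. Origin on the worktop under the middle of the recess, z up, long axis y. The three sockets are alike. This one is loaded.
- socket_c: Test socket, fixed to the worktop: black base 60 x 132 mm and 8 mm thick, with a rim 10 mm high round an open recess of 44 x 86 mm (rim top 18 mm above the worktop), and two brass screw terminals 21 mm high on the ledge at its +y end. Origin on the worktop under the middle of the recess, z up, long axis y. The three sockets are alike. This one is EMPTY. The sockets stand to the robot's left, about 11 cm apart, long axis roughly along the robot's x, in any order.
- socket_c_mouth (a point): Middle of the empty socket's recess, at the height of its rim (18 mm above the worktop).
- loaded_a: Transformer 81 x 35 x 38 mm already sitting in socket_a, its underside 8 mm and its top 46 mm above the worktop; origin at the centre of its underside, long axis y.
- loaded_b: Transformer of the same kind already sitting in socket_b.
- core: Bystander: bare black ferrite E core, 21 x 42 x 15 mm, loose near the middle of the white board; origin at the centre of its underside.
There are look-alikes about, which are no part of the job. Leave any pink look-alike of the transformer_l alone.

How it is judged (in metres and radians):
On the way, in this order (a step that is already met when the one before it is completed fails the run):
1. the fingertips stay just above the middle of the longest transformer on the board for 1.5 s (horizontal distance between the grasp point and transformer_l below 0.02 m and z of the grasp point in the frame of transformer_l between 0.048 and 0.108 m), for 1.5 s.
2. then they stay just above the middle of the empty socket for 1.5 s (horizontal distance between the grasp point and socket_c_mouth below 0.02 m and z of the grasp point in the frame of socket_c_mouth between 0.01 and 0.07 m), for 1.5 s.
At the end, for the whole second after the job is handed in: The grasp point (about 2 cm behind the fingertips) is within 20 mm, seen from above, of the middle of the empty socket's recess and 10 to 70 mm above its rim (tips at most about 5 cm above it); all transformers and the bare core are within 4 mm of where they stood (all of step 2 and distance of each of transformer_l, transformer_m, transformer_s, transformer_t, loaded_a, loaded_b, core from where it was at the start of the episode below 0.004 m); the robot touches nothing.
It fails at once if the robot touches something (nothing may be touched, lifted or pushed) (contact force between any of the fingers, the arm and anything else above 0.3 N).
It fails at once if a transformer or the bare core is moved from its place (distance of any of transformer_l, transformer_m, transformer_s, transformer_t, loaded_a, loaded_b, core from where it was at the start of the episode above 0.006 m).
It fails at once if the fingertips are brought down close over the middle of another transformer, on the board or in a socket (within 15 mm of its middle and nearer than about 3 cm above it) ((horizontal distance between the grasp point and transformer_m below 0.015 m and z of the grasp point in the frame of transformer_m below 0.079 m) or (horizontal distance between the grasp point and transformer_s below 0.015 m and z of the grasp point in the frame of transformer_s below 0.079 m) or (horizontal distance between the grasp point and transformer_t below 0.015 m and z of the grasp point in the frame of transformer_t below 0.076 m) or (horizontal distance between the grasp point and loaded_a below 0.015 m and z of the grasp point in the frame of loaded_a below 0.088 m) or (horizontal distance between the grasp point and loaded_b below 0.015 m and z of the grasp point in the frame of loaded_b below 0.088 m)).
It also fails if it takes over 38 s, if anything falls off the work surface, if the arm or the gripper's body presses on something with over 40 N, if the wrist force passes 120 N, or if a joint passes its speed limit or range.

## Working session

There is one attempt and no reset: what is moved stays moved. The work goes in short steps, each a Python script; the robot and the scene stay as the last script left them, time stands still between calls to the robot, and variables do not carry over. Pictures are saved under pics/ and viewed, at most 10 in all, crops included, and the job is handed in when it is done.

```bash
mkdir -p pics && python3 - <<'E'
from bench import r, imaging
import cv2, pickle
d={}
for n in("top","side"):
    f=imaging.grab_frame(n); d[n]=f
    cv2.imwrite(f"pics/{n}0.png",cv2.cvtColor(f["pixels"],cv2.COLOR_RGB2BGR))
    R=cv2.Rodrigues(f["rvec"])[0]; print(n,(-R.T@f["tvec"].reshape(3)).round(), R.round(2).tolist())
pickle.dump(d,open("f0.pkl","wb")); print(r.read_clock(),r.read_tcp_rot(),r.tcp_to_tips)
E
```

```text
top [ 309. -119. 1307.] [[0.01, -1.0, 0.01], [-0.99, -0.01, -0.17], [0.17, -0.01, -0.99]]
side [ 119. -872.  706.] [[0.89, -0.46, -0.02], [-0.29, -0.53, -0.8], [0.36, 0.71, -0.61]]
0.1 [-1.61326351e-04  1.65108586e-01  9.86275157e-01 -6.66580080e-04] 22.0
```

View pics/top0.png

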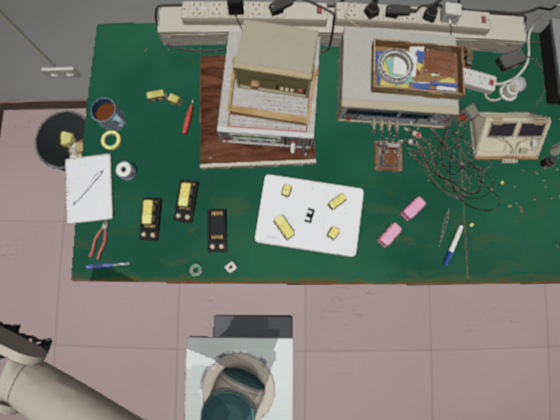

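View pics/side0.png

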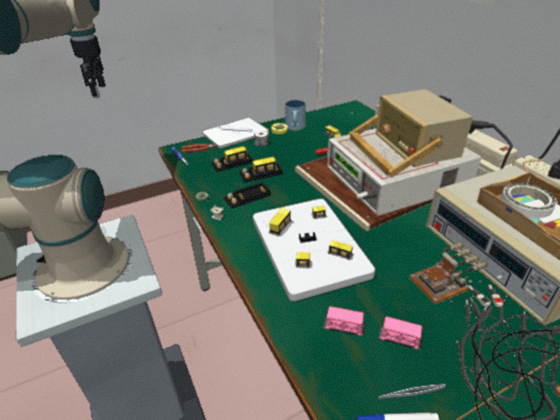

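Top view. Candidates for the longest transformer are the yellow blobs on the board: (284,227), the biggest, then (338,201), (287,190) and (333,233). Not it: the pink ones at (414,208) and (390,235), the loaded sockets at (149,218) and (186,201), and the loose yellow pieces at (155,95) and (174,99). The empty socket is at (217,230). Next I measure these and check one close crop.

```bash
cat > h.py <<'E'
import cv2, numpy as np
def ray(f,uv,z):
    R=cv2.Rodrigues(f["rvec"])[0]; t=np.ravel(f["tvec"])
    n=cv2.undistortPoints(np.array(uv,float).reshape(-1,1,2),f["mtx"],f["distortion"]).reshape(-1,2)
    d=np.c_[n,np.ones(len(n))]@R; c=-R.T@t
    return c+d*((z-c[2])/d[:,2])[:,None]
def depth(f,uv):
    n=cv2.undistortPoints(np.array(uv,float).reshape(-1,1,2),f["mtx"],f["distortion"]).reshape(-1,2)
    R=cv2.Rodrigues(f["rvec"])[0]
    zz=np.array([f["range_z"][int(v),int(u)] for u,v in uv])
    return (np.c_[n,np.ones(len(n))]*zz[:,None]-np.ravel(f["tvec"]))@R
E
python3 - <<'E'
import pickle,cv2,numpy as np
from h import *
d=pickle.load(open("f0.pkl","rb"))
for n in d:
    f=d[n];hsv=cv2.cvtColor(f["pixels"],cv2.COLOR_RGB2HSV)
    m=cv2.inRange(hsv,(22,120,110),(35,255,255))
    for c in cv2.findContours(m,0,2)[0]:
        if cv2.contourArea(c)<15: continue
        (u,v),wh,a=cv2.minAreaRect(c)
        if n=="top" and not(130<u<370 and 170<v<260): continue
        w=ray(f,c.reshape(-1,2),66).astype(np.float32)[:,:2]
        q=cv2.minAreaRect(w); p=depth(f,[(u,v)])[0]
        print(n,(round(u),round(v)),"z66 rect",np.round(q[0]),np.round(q[1]),round(q[2]),"depth",p.round())
f=d["top"];p=f["pixels"]
# empty socket: dark footprint
g=cv2.cvtColor(p,cv2.COLOR_RGB2GRAY); m=(p.max(2)<45).astype(np.uint8)
m[:, :203]=0;m[:,233:]=0;m[:200]=0;m[260:]=0
c=max(cv2.findContours(m,0,2)[0],key=cv2.contourArea)
print("socket rect z8..18",[cv2.minAreaRect(ray(f,c.reshape(-1,2),z)[:,:2].astype(np.float32)) for z in(8,18)])
crop=cv2.cvtColor(p[180:265,135:375],cv2.COLOR_RGB2BGR)
a=cv2.resize(crop,None,fx=3.3,fy=3.3,interpolation=2)
s=cv2.cvtColor(d["side"]["pixels"][140:280,205:385],cv2.COLOR_RGB2BGR); s=cv2.resize(s,None,fx=2.2,fy=2.2,interpolation=2)
o=np.zeros((a.shape[0]+s.shape[0],a.shape[1],3),np.uint8);o[:a.shape[0]]=a;o[a.shape[0]:,:s.shape[1]]=s
cv2.imwrite("pics/crop1.png",np.clip(o*1.6,0,255).astype(np.uint8)); print(o.shape)
E
```

```text
Traceback (most recent call last):
cv2.error: OpenCV(4.12.0) /io/opencv/modules/imgproc/src/convhull.cpp:143: error: (-215:Assertion failed) total >= 0 && (depth == CV_32F || depth == CV_32S) in function 'convexHull'
```

Contiguity error, so I'll fix the slicing.

```bash
python3 - <<'E'
import pickle,cv2,numpy as np
from h import *
d=pickle.load(open("f0.pkl","rb"))
rect=lambda w:[np.round(x) for x in cv2.minAreaRect(np.ascontiguousarray(w[:,:2],dtype=np.float32))]
for n in d:
    f=d[n];hsv=cv2.cvtColor(f["pixels"],cv2.COLOR_RGB2HSV)
    m=cv2.inRange(hsv,(22,120,110),(35,255,255))
    for c in cv2.findContours(m,0,2)[0]:
        if cv2.contourArea(c)<15: continue
        (u,v),wh,a=cv2.minAreaRect(c)
        if n=="top" and not(130<u<370 and 170<v<260): continue
        if n=="side" and not(205<u<385 and 140<v<280): continue
        print(n,(round(u),round(v)),"z66",*rect(ray(f,c.reshape(-1,2),66)),"depth",depth(f,[(u,v)])[0].round())
f=d["top"];p=f["pixels"]
m=(p.max(2)<45).astype(np.uint8)
m[:, :203]=0;m[:,233:]=0;m[:200]=0;m[260:]=0
c=max(cv2.findContours(m,0,2)[0],key=cv2.contourArea)
print("socket",[rect(ray(f,c.reshape(-1,2),z)) for z in(8,18)], cv2.boundingRect(c))
a=cv2.resize(cv2.cvtColor(p[180:265,135:375],cv2.COLOR_RGB2BGR),None,fx=3.3,fy=3.3,interpolation=2)
s=cv2.resize(cv2.cvtColor(d["side"]["pixels"][140:280,205:385],cv2.COLOR_RGB2BGR),None,fx=2.2,fy=2.2,interpolation=2)
o=np.zeros((a.shape[0]+s.shape[0],a.shape[1],3),np.uint8);o[:a.shape[0]]=a;o[a.shape[0]:,:s.shape[1]]=s
cv2.imwrite("pics/crop1.png",np.clip(o*1.6,0,255).astype(np.uint8)); print(o.shape)
E
```

```text
side (303, 256) z66 [ 458. -288.] [16. 27.] 61.0 depth [ 464. -278.   55.]
side (341, 246) z66 [ 552. -302.] [21. 49.] 37.0 depth [ 561. -290.   53.]
side (278, 218) z66 [ 470. -140.] [89. 30.] 40.0 depth [ 471. -137.   64.]
side (318, 208) z66 [ 581. -153.] [19. 30.] 73.0 depth [ 591. -138.   52.]
side (264, 161) z66 [558. 140.] [78. 36.] 2.0 depth [576. 173.  45.]
side (235, 150) z66 [504. 246.] [82. 39.] 10.0 depth [519. 281.  47.]
socket [[array([492.,  50.]), array([90.,  9.]), np.float64(2.0)], [array([491.,  49.]), array([89.,  9.]), np.float64(2.0)]] (223, 209, 4, 30)
(588, 792, 3)
```

View pics/crop1.png

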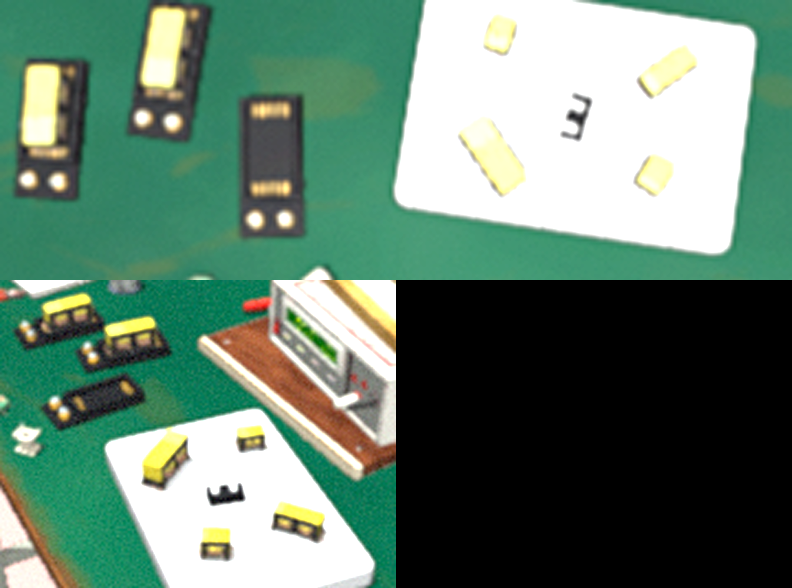

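The crop confirms the choice. The longest block on the board is at top pixel (284,227). In the empty socket at (217,225), brass contacts at rows ~212 and ~237 bound the recess, and the terminals sit at the robot end. Next I refine both positions.

```bash
python3 - <<'E'
import pickle,cv2,numpy as np
from h import *
d=pickle.load(open("f0.pkl","rb"));f=d["top"]
hsv=cv2.cvtColor(f["pixels"],cv2.COLOR_RGB2HSV)
m=cv2.inRange(hsv,(15,50,90),(40,255,255))
for c in cv2.findContours(m,0,2)[0]:
    (u,v),wh,a=cv2.minAreaRect(c)
    if cv2.contourArea(c)<20 or not(130<u<370 and 170<v<260): continue
    q=cv2.minAreaRect(np.ascontiguousarray(ray(f,c.reshape(-1,2),66)[:,:2],dtype=np.float32))
    print((round(u),round(v)),np.round(q[0]),np.round(q[1]),round(q[2]),"depth",depth(f,[(u,v)])[0].round())
px=lambda x,y:(135+(x+.5)/3.3-.5,180+(y+.5)/3.3-.5)
print("sock contacts z13",ray(f,[px(271,107),px(271,188),px(271,147.5)],13).round(),"L z66",ray(f,[px(493,155)],66).round())
print("base corners z8",ray(f,[px(240,95),px(302,95),px(304,237),px(241,237)],8).round().tolist())
s=d["side"]; px=lambda x,y:(205+(x+.5)/2.2-.5,140+(y-280+.5)/2.2-.5)
print("side recess z18 corners", ray(s,[px(72,400),px(131,386),px(100,395)],10).round().tolist())
E
```

```text
(216, 236) [445.  65.] [ 9. 32.] 1 depth [451.  73.  12.]
(333, 232) [ 461. -276.] [26. 33.] 56 depth [ 462. -277.   59.]
(284, 226) [ 477. -132.] [70. 30.] 35 depth [ 478. -132.   61.]
(216, 213) [515.  67.] [12. 33.] 1 depth [524.  76.   9.]
(148, 213) [513. 273.] [85. 39.] 3 depth [517. 280.  43.]
(337, 201) [ 555. -289.] [23. 56.] 36 depth [ 558. -291.   54.]
(286, 190) [ 587. -138.] [24. 33.] 72 depth [ 590. -138.   52.]
(185, 195) [568. 163.] [40. 82.] 81 depth [572. 168.  45.]
sock contacts z13 [[527.  74.  13.]
 [451.  72.  13.]
 [489.  73.  13.]] L z66 [[ 477. -132.   66.]]
base corners z8 [[539.0, 105.0, 8.0], [539.0, 46.0, 8.0], [406.0, 41.0, 8.0], [406.0, 99.0, 8.0]]
side recess z18 corners [[447.0, 87.0, 10.0], [532.0, 79.0, 10.0], [485.0, 80.0, 10.0]]
```

```bash
python3 - <<'E'
from bench import r, imaging
import cv2,numpy as np
q=[0,0.165,0.9863,0]; q=(np.array(q)/np.linalg.norm(q)).tolist()
r.set_gripper(0)
for p in ([476,-132,230],[476,-132,110],[488,73,62]): print(np.round(r.inverse_kinematics(p,q),2))
r.move_pose([476,-132,230],q)
r.move_linear([476,-132,112],speed=120)
print(r.read_ee_pos(),r.read_clock(),r.read_gripper_width())
s=imaging.grab_frame("side")["pixels"][120:300,180:400]; t=imaging.grab_frame("top")["pixels"][150:275,190:380]
r.dwell(2.2); print(r.read_clock(),r.read_wrist_force())
b=lambda x:cv2.resize(cv2.cvtColor(x,4),(800,int(800*x.shape[0]/x.shape[1])))
cv2.imwrite("pics/L.png",cv2.resize(b(s),(700,573)))
E
```

```text
[-0.35 -0.04  1.49 -0.    1.68 -1.58]
[-0.35  0.04  1.66 -0.    1.44 -1.58]
[ 0.07  0.09  1.71 -0.    1.34 -1.17]
[ 476.49512369 -132.16439954  112.90245025] 4.475 -0.05360514614400629
6.775 [0.74666605 0.22053596 0.04812117]
```

View pics/L.png

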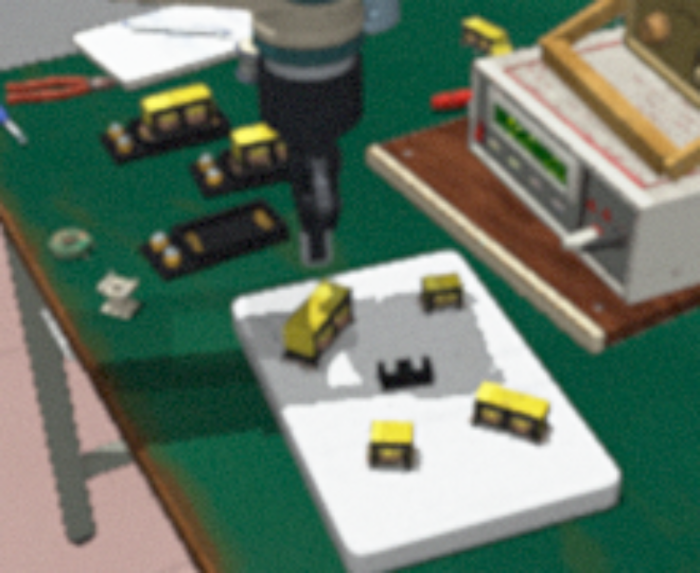

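The side view shows the closed fingertips at full-frame pixel ~(280,202), just above the big yellow block centred at ~(278,218), and nothing has been touched. I'll check that against the projection before moving on.

```bash
python3 - <<'E'
import pickle,cv2,numpy as np
from h import *
from bench import r
f=pickle.load(open("f0.pkl","rb"))["side"]
P=np.array([[476.5,-132,91],[476.5,-132,66],[476.5,-132,110]],float)
print(cv2.projectPoints(P,f["rvec"],f["tvec"],f["mtx"],f["distortion"])[0].reshape(-1,2).round(1), r.read_ee_pos())
E
```

```text
[[278.7 208.2]
 [278.9 216. ]
 [278.5 202.1]] [ 476.00103383 -132.00172382  111.99106732]
```

Laterally the projection agrees. Now to the socket, travelling high.

```bash
python3 - <<'E'
from bench import r, imaging
import cv2,numpy as np
from h import *
r.move_linear([476,-132,220],speed=150)
r.move_linear([488,73,220],speed=150)
r.move_linear([488,73,62],speed=120)
r.dwell(0.3)
f=imaging.grab_frame("side")
print(r.read_ee_pos(),r.read_clock(),r.read_wrist_force())
r.dwell(2)
P=np.array([[488,73,40],[488,73,18]],float)
print(cv2.projectPoints(P,f["rvec"],f["tvec"],f["mtx"],f["distortion"])[0].reshape(-1,2).round(1))
s=f["pixels"][110:230,190:340]
cv2.imwrite("pics/S.png",cv2.resize(cv2.cvtColor(s,4),(750,600),interpolation=2))
uv=[(u,v) for v in range(165,200,3) for u in (248,251)]
print(np.c_[uv,depth(f,uv)].round())
E
```

```text
[488.09400125  73.02301755  62.1874121 ] 10.975 [-0.86150555 -1.04257465  0.16064711]
[[251.3 184.5]
 [251.8 190.6]]
[[248. 165. 463.  23. 140.]
 [251. 165. 472.  22. 138.]
 [248. 168. 467.  34. 124.]
 [251. 168. 478.  40. 117.]
 [248. 171. 476.  61.  97.]
 [251. 171. 485.  60.  95.]
 [248. 174. 478.  66.  84.]
 [251. 174. 484.  59.  86.]
 [248. 177. 478.  69.  72.]
 [251. 177. 484.  61.  74.]
 [248. 180. 507. 149.   7.]
 [251. 180. 517. 146.   5.]
 [248. 183. 504. 143.  -0.]
 [251. 183. 512. 136.   1.]
 [248. 186. 498. 129.  -1.]
 [251. 186. 496.  98.  17.]
 [248. 189. 487. 101.   8.]
 [251. 189. 496.  98.   6.]
 [248. 192. 481.  87.   7.]
 [251. 192. 489.  82.   7.]
 [248. 195. 475.  75.   5.]
 [251. 195. 481.  65.   9.]
 [248. 198. 463.  44.  17.]
 [251. 198. 472.  44.  14.]]
```

View pics/S.png

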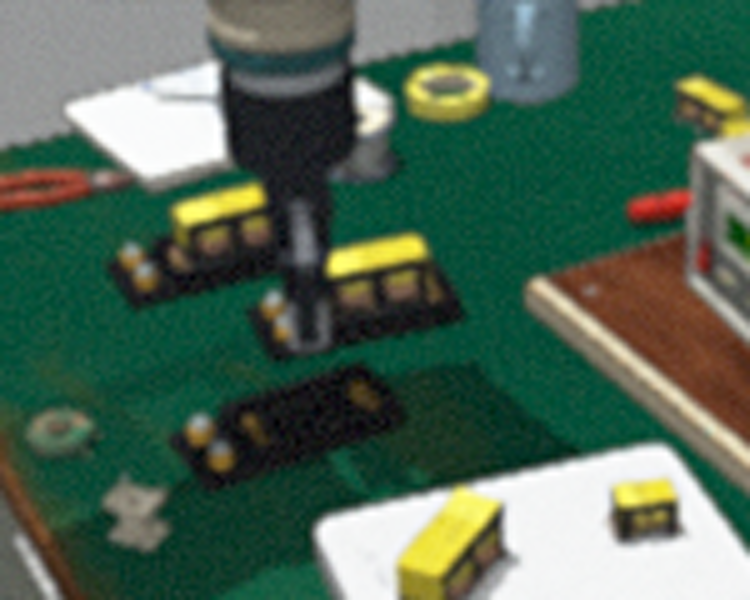

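The tips sit centred over the recess at pixel (252,180), with the recess centre at (252,192). They look a little higher than nominal, so I'll come down 11 mm, which leaves at least 1 cm of clearance even at nominal height. Then dwell and hand in.

```bash
python3 - <<'E'
from bench import r
r.move_linear([488,73,51],speed=40); r.dwell(2.2)
print(r.read_ee_pos(),r.read_clock(),r.read_wrist_force())
print(r.hand_in())
E
```

```text
[488.00349708  73.01348365  51.00598906] 15.6 [-0.2924941  -0.59688942 -0.41318051]
the job is handed in; nothing more can be done
None
```

I pointed above the middle of the longest transformer, then above the middle of the empty socket, two seconds each, and handed in at 15.6 s still pointing at the socket. Wrist force stayed near zero (no sign of contact) and travel between the two was at TCP z = 220 mm; in the side view the tips looked roughly 2 cm higher than nominal at both, so I came down 11 mm at the socket but not at the transformer, and the hand-in returned no verdict.

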